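Zero the polisher, work the sagging bolt free and hold its gate ajar

ROBOT

A 7-joint arm with a two-finger parallel gripper is mounted at the origin on a cart in front of the work surface, level with it; the furniture and walls round the work are solid. World frame = base frame: x ahead of the robot, y to its left, z up, the work surface at z = 0. Lengths are in m, angles in rad, forces in N, time in s.
With the tool pointing down it reaches from about 0.35 to 0.775 m from the base axis. Payload 3.1 kg.
Tool frame: the origin (TCP) lies at the very end of the fingers, on their centre line; the grasp point (between the pads) lies 19 mm behind it (bot.tcp_to_grasp is the distance from the TCP to the grasp point, in m); z points along the fingers, y is the line along which they close (so a half turn about z gives the same grasp; the last joint's range is limited). The gripper opens to 85 mm and grips with 20 to 120 N. Pads are 22 mm wide; open, the fingers measure 114 mm over their backs; the gripper's body (76 mm by 85 mm) begins 54 mm behind the grasp point. The pads swing forward as they close: fully open they stand 13 mm farther back than shut.
Start: joints at [1.158, 0.311, 0.014, 1.512, -0.004, 1.319, -0.027], TCP at [0.199, -0.513, 0.231] pointing down, gripper open.
Joint ranges: [-2.7, 2.7], [-0.3, 1.91], [-1.27, 1.3], [0.12, 2.57], [-1.44, 4.58], [0.2, 2.03], [-3.05, 3.05]. Speed limits (rad/s): [2.79, 2.79, 3.14, 3.14, 3.14, 3.14, 3.14].

INTERFACE

Orientations are given as a unit quaternion [x, y, z, w].
In Python, from station import bot gives the robot as it stands. The module is installed in compiled form; this text tells all that it offers.
- The arm moves only by the shell command python3 -m crank 'ROWS' [FORCE]. ROWS is JSON, a list of rows, each a list of 5 numbers: the opening, from -1 (shut) to 1 (fully open), then the shift along the tool's x, y, z in mm, then the turn about the tool's z in degrees. A call has 1 to 10 rows; each row shifts and turns the commanded pose from where the row before left it, along the tool's axes as they then stand; what a row does not reach is not made up. A row lasts 1/8 s, in which the tool goes at most 62.5 mm and 10.7 degrees, less where a joint would pass 70% of its speed; a pose out of reach is approached as far as the arm can. A call is refused whole if a number of a shift passes 62.5 or a number of a turn 10.7, either way. A call with a gripper value outside its range is refused whole. The fingers move at their own pace and stop on an object; FORCE is the grip in N (left out, the last holds). Time passes only in rows, so rows that do not move let the fingers close. It gives the time, the measured TCP pose, the force, the opening and the grip force at its end, in the units of the state.
- bot.state(): the state, without advancing time (a new reading comes with each control period).
- bot.snapshot(name): name is "side" or "top" or "wrist"; returns (picture, depth): 384x512x3 uint8, red, green, blue; 384x512 float32, m along the optical axis (not along the pixel's ray), 0 where there is no reading.
- bot.get_calibration(name): a dict with "fx", "fy", "cx", "cy" (pixels), "extrinsics" (4x4, takes a point from camera to world coordinates); the wrist camera has in their place "T_tool_cam" (4x4, takes a point from camera to tool coordinates, whose origin is the TCP and whose axes are the flange's). Camera axes: x right, y down, z forward; pixel columns grow to the right and rows downward; lengths in m; the calibration is good to about 2 mm. A picture is of the moment at which its call begins: read the wrist's pose just before it. get_calibration takes no time and is no camera call.
- bot.hand_in(): hands the job in; it is judged then, once.
The state is a dict: "t": time; "qpos": joint angles; "joint_velocities": joint speeds; "tau": joint torques, N m; "ee_pos": TCP position; "tool_rot": TCP orientation; "ft_force": force on the tool from outside, world axes, zero at the start; "moment": the same for the moment, N m; "grip_width": finger opening in m; "finger_force": force on a finger pad.
Only numpy, scipy, OpenCV 4.12 (cv2) and the standard library are available. Lean on these libraries where they do the work, as an engineer would, in place of code of your own. Each camera call takes 0.05 s, during which the arm holds its last target. There are 200 camera calls.

TASK

Get the small bench polisher ready for a wheel change. First turn its speed dial until the white pointer stands at the red zero mark; only then take the bolt by its red upright post, lift the sagging bolt so that its tooth clears the keeper's bent-up lip, draw it fully back without forcing it, and pull the gate ajar by the post, about 20 degrees (a gap of some 6 cm). The gate closes by itself: finish while still gripping the red post, the bolt drawn and the gate held ajar and still, and leave the other things on the table alone.

Things in the scene. Friction and masses are not known exactly. Their poses are not given: they have to be found in the camera images.
- guard: Bench polisher in a grey sheet-metal guard, fixed: bed 220 x 360 x 18 mm, walls 118 mm high, open on top, blue motor and white felt wheel inside. Origin on the table under the middle of the guarded part; the -x side (to the robot) carries the gate, the +y side (left) the black dial pod, top 62 mm above the table. z up, random yaw.
- dial (a joint): Speed dial, rad. 0 = white pointer at the red zero mark, which lies on the +x side of the dial as seen in the guard's axes (away from the robot). Positive = pointer turned clockwise from above past zero; it turns 1.57 either way, with no stop at zero, stays where it is left, and needs about 0.05 N m.
- dial_grip (a point): Point to grip on the dial, on its vertical axis, at guard (-30, 168, 90) mm: the grey bar handle is 12 mm thick, 40 mm long (along the pointer direction) and 32 mm high (68 to 100 mm above the table), and stands on a round black skirt of 26 mm radius whose top is 69 mm above the table.
- gate (a joint): Gate hinge, rad. 0 = shut, grows to 1.1 as the gate swings open towards the robot (-x of the guard). A spring closes it: about 0.2 N m when shut, 0.4 N m at 0.4 rad. The gate is 182 mm wide, its top edge 114 mm above the table.
- gate_hinge (a point): Point on the gate's vertical hinge axis, at the gate's left (+y) edge, guard (-104, 98, 100) mm. The red post is 125 mm from this axis, seen from above, when the bolt is home, and less as it is drawn. Opening turns the gate clockwise as seen from above.
- bolt_travel (a joint): How far the bolt is drawn along the gate, m: 0 = home in the keeper, grows to 0.045 towards the gate's hinge (+y of the guard while the gate is shut); 1 N of friction. If the bolt hangs down its tooth strikes the lip after about 10 mm and it cannot be drawn farther. The tooth is past the lip from 0.025 on.
- bolt_lift (a joint): How far the bolt is lifted in its worn, slack guides, m: 0 = sagging under its own weight (about 0.15 kg), at most 0.018. The tooth clears the lip from 0.007 on; 0.010 to 0.016 is a good height for drawing.
- bolt: Brass barrel bolt on the gate's front (rod 10 mm thick, 142 mm long, along the gate) with a red upright grip post 18 mm thick, 52 mm high. Origin on the post's axis, 18 mm below its top, 150 mm above the table while sagging; axes as the gate's (-y to the tip, z up). Rod axis 50 mm below the origin; a tooth under its tip, at y -83 mm, reaches to z -65 mm. All near the post is under 127 mm high.
- keeper: The steel keeper fixed on the guard's right front post: a small trough round the bolt's tip with a front cheek (its top 28 mm above the origin) that keeps the gate shut, and an inner edge bent up into a lip 5 mm thick. Origin at the middle of the lip's top edge, 92 mm above the table.
- polish_bar: Loose bystander: two-coloured (red and cream) bar of polishing compound, 32 x 63 x 28 mm.
- pot_lid: Loose bystander: white round lid, 67 mm wide, 12 mm high.
- sanding_block: Loose bystander: sanding block of cork and grey abrasive, 42 x 72 x 24 mm.
- tin_lid: Loose bystander: small round tin with coloured stones, 56 mm wide, 10 mm high, to the right of the polisher.

How it is judged:
By the outcome, as a careful person would: the job done as asked, in the order asked, and still so for the second after the job is handed in, while the arm keeps its last pose, push and grip.
It also fails if it takes over 48 s, if anything falls off the work surface, if the arm or the gripper's body presses on something with over 40 N, if the wrist force passes 120 N, or if a joint passes its speed limit or range.

## Working session

There is one attempt and no reset: what is moved stays moved. The work goes in short steps, Python scripts to look and compute and a shell command to move; the robot and the scene stay as the last step left them, time stands still between calls to the robot, and variables do not carry over. Pictures are saved under pics/ and viewed, at most 10 in all, crops included, and the job is handed in when it is done.

```bash
mkdir -p pics
cat > h.py <<'E'
import numpy as np,cv2
from station import bot
from scipy.spatial.transform import Rotation as R
def snap(n):
    s=bot.state();p,d=bot.snapshot(n);c=bot.get_calibration(n)
    if n=='wrist':
        T=np.eye(4);T[:3,:3]=R.from_quat(s['tool_rot']).as_matrix();T[:3,3]=s['ee_pos'];E=T@np.array(c['T_tool_cam'])
    else: E=np.array(c['extrinsics'])
    np.savez('pics/'+n+'.npz',p=p,d=d,E=E,K=[c['fx'],c['fy'],c['cx'],c['cy']])
    return p,d
def cloud(n):
    z=np.load('pics/'+n+'.npz');d=z['d'];fx,fy,cx,cy=z['K'];v,u=np.mgrid[:d.shape[0],:d.shape[1]]
    P=np.stack([(u-cx)/fx*d,(v-cy)/fy*d,d],-1)
    W=P@z['E'][:3,:3].T+z['E'][:3,3];W[d<=0]=np.nan
    return z['p'],W
def save(n,p): cv2.imwrite('pics/'+n+'.png',cv2.cvtColor(p,cv2.COLOR_RGB2BGR))
E
python3 - <<'E'
from h import *
a,_=snap('top');b,_=snap('side')
save('top1',cv2.resize(a,(800,600)));save('side1',cv2.resize(b,(800,600)))
s=bot.state();print(s['t'],s['ee_pos'],s['tool_rot'],s['grip_width'],R.from_quat(s['tool_rot']).as_matrix().round(2))
E
```

```text
0.1 [ 0.19906312 -0.51200263  0.23032532] [ 9.82858760e-01  1.84357033e-01 -2.29878561e-04 -1.04395093e-03] 0.08546868097677586 [[ 0.93  0.36 -0.  ]
 [ 0.36 -0.93  0.  ]
 [-0.   -0.   -1.  ]]
```

View pics/top1.png

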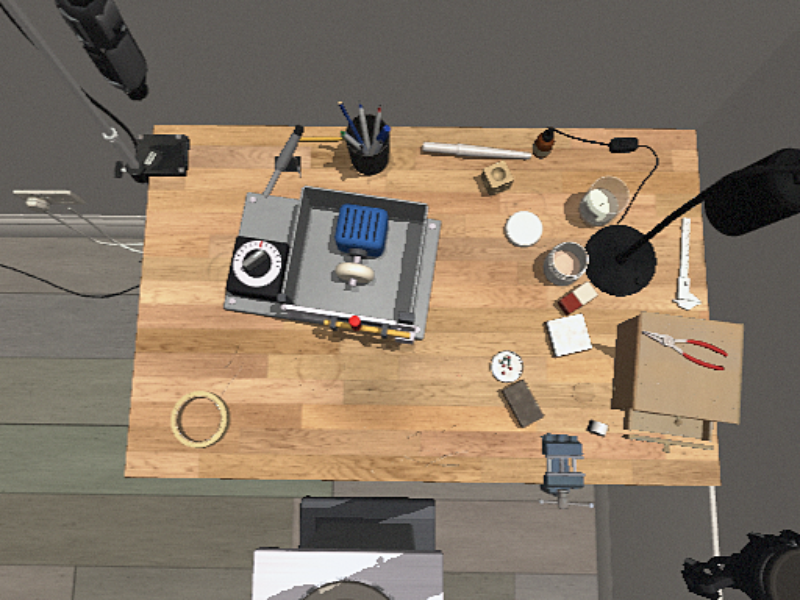

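View pics/side1.png

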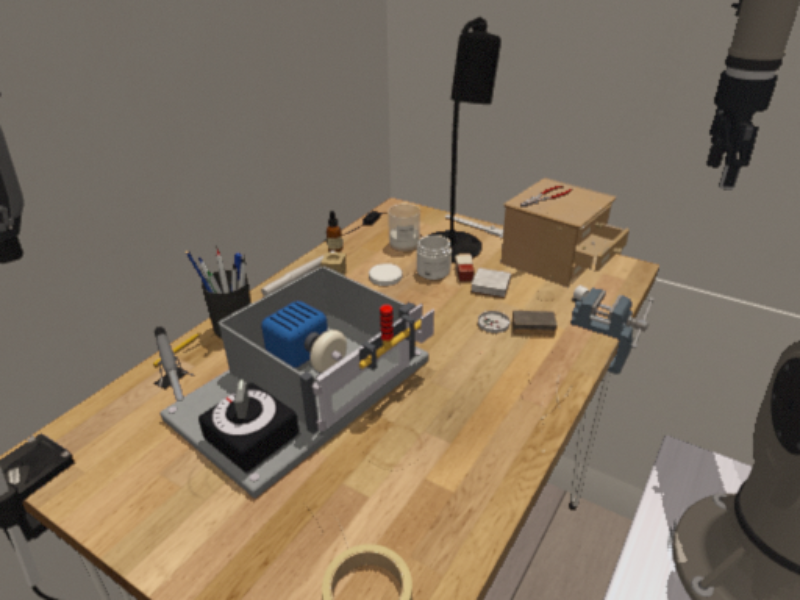

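The top view shows the guard at (360,260), the dial at (257,263), the red zero mark near (262,243) and the red post at (355,321). The bystanders are all to the right. Next I'll measure the positions and zoom in on the dial.

Run:
```python
from h import *
for n in ('top','side'):
    p,W=cloud(n);q=p.astype(int)
    m=(q[...,0]>150)&(q[...,1]<60)&(q[...,2]<60)&(W[...,2]>.12)&(W[...,2]<.2)&(W[...,1]>-.2)
    X=W[m];print(n,m.sum(),np.nanmean(X,0),np.nanmin(X,0),np.nanmax(X,0))
p,W=cloud('top')
# wall tops ~118
m=(abs(W[...,2]-.118)<.005);X=W[m];print(len(X))
r=cv2.minAreaRect((X[:,:2]*1000).astype(np.float32));print(r)
# black pod top
m=(abs(W[...,2]-.062)<.012)&(W[...,1]>.05);X=W[m];X=X[X[:,0]<.8];print(cv2.minAreaRect((X[:,:2]*1000).astype(np.float32)))
for uv in [(232,305),(252,198),(421,337),(435,225)]:
    print(uv,W[int(uv[1]*.64),int(uv[0]*.64)].round(3))
m=(W[...,2]>.088)&(W[...,2]<.108)&(np.hypot(W[...,0]-W[168,165,0],W[...,1]-W[168,165,1])<.035);X=W[m];print('bar',len(X),X.mean(0),cv2.minAreaRect((X[:,:2]*1000).astype(np.float32)))
c=p[145:195,140:190];save('dial1',cv2.resize(c,(600,600),interpolation=cv2.INTER_CUBIC))
```

```text
top 20 [ 0.51780777 -0.01239659  0.16868129] [ 0.51017269 -0.02137003  0.16402527] [ 0.52471395 -0.00664128  0.17242645]
side 28 [ 0.51532431 -0.01303844  0.16752717] [ 0.50855661 -0.02237046  0.1648781 ] [ 0.52291197 -0.00471317  0.16900916]
1955
((566.601806640625, -13.92657470703125), (1258.284912109375, 716.6727905273438), 89.95470428466797)
((647.0875244140625, 133.9221649169922), (164.83421325683594, 211.22161865234375), 89.15143585205078)
(232, 305) [0.567 0.216 0.018]
(252, 198) [0.768 0.191 0.015]
(421, 337) [ 0.515 -0.119  0.019]
(435, 225) [ 0.716 -0.143  0.021]
bar 84 [0.63105738 0.1631141  0.09926175] ((631.776123046875, 163.6326141357422), (13.20780086517334, 39.36793518066406), 37.679656982421875)
```

View pics/dial1.png

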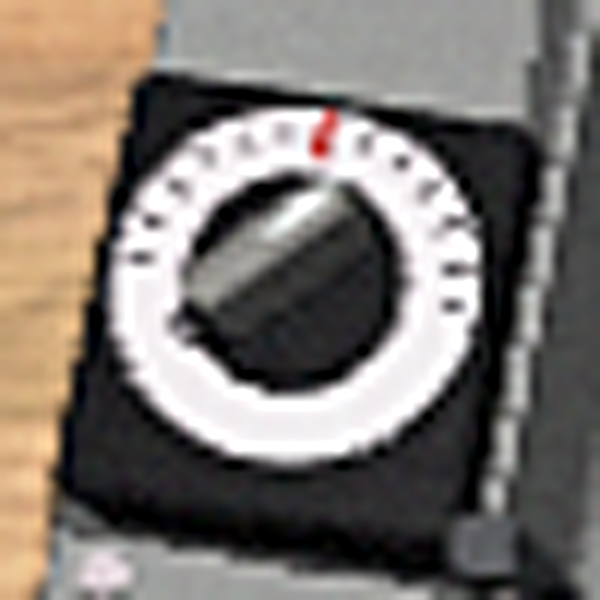

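The bar lies at a world angle of about -52°, and the guard yaw is about -7°. The dial therefore stands near +0.79 rad and needs about 45° counterclockwise. I'm moving over it now.

```bash
python3 -m crank '[[1,46,-34,0,0],[1,46,-34,0,0],[1,46,-34,0,0],[1,46,-34,0,0],[1,46,-34,0,0],[1,46,-34,0,0],[1,46,-34,0,0],[1,46,-34,0,0]]' 40; python3 -m crank '[[1,46,-34,0,0],[1,46,-34,0,0],[1,46,-34,0,0],[1,46,-34,0,0],[1,20,-15,0,0],[1,0,0,0,0]]' 40;python3 -m crank '[[1,0,0,0,-10.7],[1,0,0,0,-10.7],[1,0,0,0,-10.7],[1,0,0,0,-10.7],[1,0,0,0,-10.7],[1,0,0,0,-10.7],[1,0,0,0,-10.7],[1,0,0,0,-10.7],[1,0,0,0,-10.7],[1,0,0,0,-10.7]]'
cat >> h.py <<'E'
def tool():
    s=bot.state();M=R.from_quat(s['tool_rot']).as_matrix();print('t',round(s['t'],2),'tcp',s['ee_pos'].round(4) if hasattr(s['ee_pos'],'round') else s['ee_pos'],'ang',np.degrees(np.arctan2(M[1,0],M[0,0])).round(2),'q',np.round(s['qpos'],2),'F',np.round(s['ft_force'],1),'w',s['grip_width'],s['finger_force']);return s,M
def to(x,y,z=None):
    s,M=tool();e=np.array(s['ee_pos']);print('shift mm',(1000*M.T@(np.array([x,y,e[2] if z is None else z])-e)).round(1))
E
python3 -c "
from h import *
p,d=snap('wrist');save('w1',p);to(.632,.1636)"
```

```text
t: 1.1
ee_pos: [0.4442, -0.1242, 0.2311]
tool_rot: [0.983, 0.184, -0.0, 0.0]
ft_force: [1.1, -0.7, -0.4]
grip_width: 0.0855
finger_force: 0.0
t: 1.85
ee_pos: [0.5789, 0.0918, 0.2303]
tool_rot: [0.982, 0.187, -0.001, -0.001]
ft_force: [-0.0, -1.1, 0.4]
grip_width: 0.0854
finger_force: 0.0
t: 3.1
ee_pos: [0.5786, 0.0862, 0.2309]
tool_rot: [0.435, 0.9, -0.001, 0.0]
ft_force: [-0.3, 0.5, 0.2]
grip_width: 0.0856
finger_force: 0.0
t 3.15 tcp [0.5786 0.0862 0.2308] ang 128.65 q [ 0.38  0.51 -0.86  1.39  0.39  1.42  0.2 ] F [ 0.1 -0.3 -0.3] w 0.08532300606697858 0.0
shift mm [27.1 90.  -0.3]
```

View pics/w1.png

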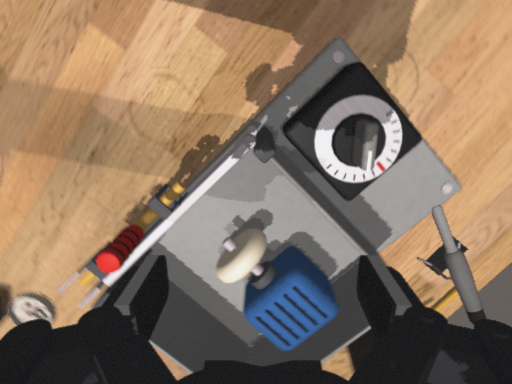

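The wrist view shows the dial skirt at about (358,138), the white pointer end at (367,165), the red mark at (380,167) and the red post top at (108,262). I'll compute the geometry in 3D.

Run:
```python
from h import *
p,W=cloud('wrist');q=p.astype(int)
print('mark',W[167,380],'post',W[262,108])
m=(q[...,0]>150)&(q[...,1]<60)&(q[...,2]<60)
X=W[m&(W[...,2]>.155)];print('posttop',len(X),X.mean(0),(X.min(0)+X.max(0))/2,X.max(0)[2])
X=W[m&(abs(W[...,2]-.065)<.006)&(W[...,1]>.1)];print('red',X.mean(0),len(X))
m=(W[...,2]>.093)&(W[...,2]<.108)&(np.hypot(W[...,0]-.632,W[...,1]-.163)<.035);X=W[m];print('bar',len(X),X.mean(0),cv2.minAreaRect((X[:,:2]*1000).astype(np.float32)))
# white ring circle
m=(q.min(-1)>150)&(abs(W[...,2]-.063)<.006)&(W[...,1]>.1);X=W[m];print('ring',cv2.minEnclosingCircle((X[:,:2]*1000).astype(np.float32)),cv2.fitEllipse(cv2.convexHull((X[:,:2]*1000).astype(np.float32))))
# bed corner screws
for u,v in [(338,57),(448,188)]: print('bolt',W[v,u])
# left wall of gate & bed edge
v,u=np.mgrid[:384,:512]
m=(abs(W[...,2]-.018)<.005)&(W[...,1]>.13)&(W[...,0]>.53)&(W[...,0]<.82);X=W[m];print('bed',cv2.minAreaRect((X[:,:2]*1000).astype(np.float32)))
m=(abs(W[...,2]-.062)<.004)&(W[...,1]>.1);X=W[m];print('pod',cv2.minAreaRect((X[:,:2]*1000).astype(np.float32)))
```

```text
mark [0.66518277 0.16066856 0.06442641] post [ 0.51845613 -0.01196574  0.16680956]
posttop 134 [ 0.51662658 -0.01300017  0.16714965] [ 0.51833017 -0.01248633  0.16699747] 0.16872171168349706
red [0.66549924 0.16153147 0.06337215] 4
bar 722 [0.63070148 0.16564471 0.09882585] ((632.2871704101562, 165.3820343017578), (12.329429626464844, 40.960968017578125), 37.915771484375)
ring ((631.561279296875, 166.23687744140625), 41.32622146606445) ((632.08056640625, 165.74118041992188), (80.49562072753906, 82.02515411376953), 142.37452697753906)
bolt [0.57260306 0.21637739 0.01941055]
bolt [0.76233821 0.19241416 0.01864838]
bed ((673.2174072265625, 168.25894165039062), (103.78911590576172, 243.44876098632812), 83.5340347290039)
pod ((732.40185546875, 158.74440002441406), (118.0882339477539, 376.1383361816406), 89.73149871826172)
```

```bash
python3 -m crank '[[1,14.3,45.6,0,0],[1,14.3,45.6,0,0],[1,0,0,30,0],[1,0,0,40,0],[1,0,0,20,0],[1,0,0,0,0]]'; python3 -c "
from h import *
to(.632,.1655,.075)"
```

```text
t: 3.9
ee_pos: [0.6317, 0.165, 0.1389]
tool_rot: [0.438, 0.899, -0.003, -0.001]
ft_force: [-0.0, -0.4, 0.4]
grip_width: 0.0857
finger_force: 0.0
t 3.9 tcp [0.6317 0.165  0.1389] ang 128.05 q [ 0.17  0.71 -0.79  1.31  0.5   1.33  0.05] F [-0.  -0.4  0.4] w 0.08568757528395357 0.0
shift mm [ 0.3  0.9 63.9]
```

```bash
python3 -m crank '[[1,0,0,30,0],[1,0,0,25,0],[1,0,0,8,0],[1,0,0,0,0],[-1,0,0,0,0],[-1,0,0,0,0],[-1,0,0,0,0],[-1,0,0,0,0],[-1,0,0,0,0],[-1,0,0,0,0]]' 40; python3 -c "
from h import *
to(.632,.1655,.075)"
```

```text
t: 5.15
ee_pos: [0.6305, 0.1657, 0.0787]
tool_rot: [0.437, 0.9, -0.003, -0.002]
ft_force: [-6.0, -4.0, 5.7]
grip_width: 0.0113
finger_force: 40.6
t 5.15 tcp [0.6305 0.1657 0.0787] ang 128.21 q [ 0.16  0.76 -0.77  1.38  0.54  1.22  0.02] F [-6.  -4.   5.7] w 0.011294270400429773 40.64777433872223
shift mm [-1.1  1.1  3.7]
```

```bash
python3 -m crank '[[-1,0,0,0,-8],[-1,0,0,0,-8],[-1,0,0,0,-8],[-1,0,0,0,-8],[-1,0,0,0,-8],[-1,0,0,0,-5],[-1,0,0,0,0],[-1,0,0,0,0]]'; python3 -c "
from h import *
tool()"
```

```text
t: 6.15
ee_pos: [0.6301, 0.165, 0.0787]
tool_rot: [0.059, 0.998, -0.003, -0.003]
ft_force: [-8.6, -5.3, 8.3]
grip_width: 0.0112
finger_force: 40.7
t 6.15 tcp [0.6301 0.165  0.0787] ang 173.21 q [ 0.24  0.83 -0.93  1.38  0.67  1.27  0.72] F [-8.6 -5.3  8.3] w 0.011188366785174169 40.72490036487579
```

Release, rise and check the pointer with the wrist camera.

```bash
python3 -m crank '[[1,0,0,0,0],[1,0,0,0,0],[1,0,0,0,0],[1,0,0,0,0],[1,0,0,-30,0],[1,0,0,-40,0],[1,0,0,-40,0],[1,0,0,-20,0],[1,50,-20,0,0],[1,0,0,0,0]]'
python3 - <<'E'
from h import *
tool();p,d=snap('wrist');p,W=cloud('wrist')
m=(W[...,2]>.093)&(W[...,2]<.108)&(np.hypot(W[...,0]-.632,W[...,1]-.165)<.035);X=W[m];print('bar',len(X),X.mean(0),cv2.minAreaRect((X[:,:2]*1000).astype(np.float32)))
save('w2',p)
E
```

```text
t: 7.4
ee_pos: [0.5757, 0.1537, 0.2068]
tool_rot: [0.056, 0.998, -0.002, -0.003]
ft_force: [-0.3, 0.1, -0.0]
grip_width: 0.0857
finger_force: 0.0
t 7.4 tcp [0.5757 0.1537 0.2068] ang 173.55 q [ 0.34  0.63 -1.04  1.38  0.54  1.43  0.77] F [-0.3  0.1 -0. ] w 0.08567462925313388 0.0
bar 611 [0.62994538 0.16591847 0.09899591] ((631.8013305664062, 165.88172912597656), (12.102831840515137, 40.683441162109375), 83.4943618774414)
```

View pics/w2.png

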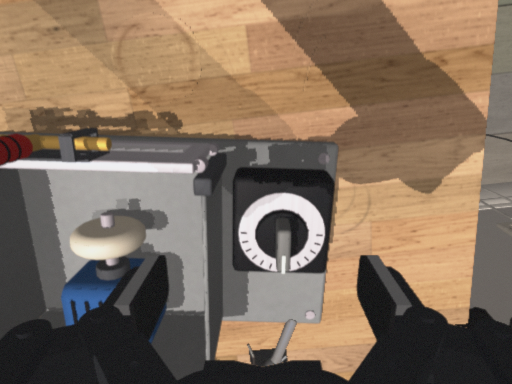

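The bar is at -6.5° against the zero at about -7.2°, with the white pointer on the +x side at (283,262), so the dial is set. Next is the post.

```bash
python3 -c "
from h import *
to(.518,-.013,.21)"
```

```text
t 7.45 tcp [0.579  0.1535 0.2078] ang 173.39 q [ 0.34  0.63 -1.03  1.38  0.54  1.43  0.77] F [ 0.6 -0.2  1.5] w 0.0856083579700316 0.0
shift mm [  41.4 -172.5   -1.7]
```

```bash
python3 -m crank '[[1,10.3,-43.1,-2,0],[1,10.3,-43.1,0,0],[1,10.4,-43.1,0,0],[1,10.4,-43.1,0,0],[1,0,0,0,0],[1,0,0,0,0]]'
python3 - <<'E'
from h import *
p,d=snap('wrist');p,W=cloud('wrist');q=p.astype(int)
m=(q[...,0]>150)&(q[...,1]<60)&(q[...,2]<60)&(W[...,2]>.163);X=W[m];print(len(X),X.mean(0),(X.min(0)+X.max(0))/2,cv2.minEnclosingCircle((X[:,:2]*1000).astype(np.float32)))
to(.518,-.013,.134)
save('w3',p)
E
```

```text
t: 8.2
ee_pos: [0.5209, -0.012, 0.2109]
tool_rot: [0.059, 0.998, 0.001, 0.001]
ft_force: [-0.0, -0.2, -1.6]
grip_width: 0.0856
finger_force: 0.0
8 [ 0.52052769 -0.01782729  0.16743796] [ 0.52057538 -0.01799966  0.1675626 ] ((520.3483276367188, -17.945531845092773), 1.004020094871521)
t 8.25 tcp [ 0.5207 -0.0111  0.2109] ang 173.32 q [ 0.79  0.48 -1.13  1.6   0.44  1.35  1.06] F [ 0.4  1.  -0.9] w 0.08495778888170293 0.0
shift mm [ 2.6 -2.4 76.9]
```

View pics/w3.png

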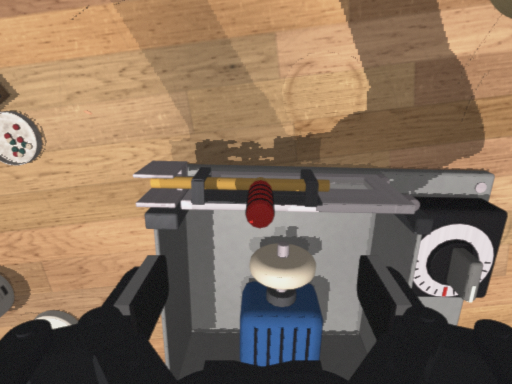

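Run:
```python
from h import *
p,W=cloud('wrist');q=p.astype(int)
for u,v in [(260,205),(260,213),(260,220),(253,213),(267,213)]: print(u,v,W[v,u].round(4),p[v,u])
m=(q[...,0]>q[...,1]*2)&(q[...,0]>100)&(abs(W[...,2]-.065)<.006)&(W[...,1]>.1);X=W[m];c=X.mean(0);print('mark',len(X),c,np.degrees(np.arctan2(c[1]-.1657,c[0]-.632)))
m=(q[...,0]>q[...,1]*2)&(q[...,0]>70)&(W[...,2]>.164)&(abs(W[...,1])<.05);X=W[m];print('post',len(X),X.mean(0),cv2.minEnclosingCircle((X[:,:2]*1000).astype(np.float32)))
m=(W[...,2]>.093)&(W[...,2]<.108)&(np.hypot(W[...,0]-.632,W[...,1]-.165)<.035);X=W[m];print('bar',len(X),X.mean(0),cv2.minAreaRect((X[:,:2]*1000).astype(np.float32)))
# gate top edge line
m=(abs(W[...,2]-.114)<.004)&(W[...,0]<.57)&(W[...,1]<.09)&(W[...,1]>-.06);X=W[m];print('gate',len(X),cv2.fitLine((X[:,:2]*1000).astype(np.float32),cv2.DIST_HUBER,0,.01,.01).T)
```

```text
260 205 [ 0.5105 -0.011   0.1681] [117  30  28]
260 213 [ 0.5162 -0.0117  0.1666] [112  29  27]
260 220 [ 0.5202 -0.0122  0.1678] [112  30  31]
253 213 [ 0.5154 -0.0159  0.1671] [112  29  28]
267 213 [ 0.5159 -0.0074  0.1685] [112  30  31]
mark 24 [0.66594739 0.16091116 0.06305336] -8.029533239988698
post 570 [ 0.5162445  -0.01202181  0.16720445] ((516.7592163085938, -12.169705390930176), 8.47916030883789)
bar 670 [0.62978799 0.16395902 0.09832372] ((631.9702758789062, 165.2481231689453), (13.07585620880127, 41.243255615234375), 84.65489959716797)
gate 1756 [[1.4590572e-01 9.8929852e-01 5.3613751e+02 2.4838158e+01]]
```

```bash
python3 -m crank '[[1,4,-1.4,20,0],[1,0,0,30,0],[1,0,0,20,0],[1,0,0,5,0],[1,0,0,0,0],[-1,0,0,0,0],[-1,0,0,0,0],[-1,0,0,0,0],[-1,0,0,0,0],[-1,0,0,0,0]]' 60; python3 -c "
from h import *
to(.5165,-.012,.134)"
```

```text
t: 9.5
ee_pos: [0.5157, -0.0134, 0.1357]
tool_rot: [0.059, 0.998, -0.0, 0.0]
ft_force: [-0.9, -0.0, 2.6]
grip_width: 0.0164
finger_force: 58.4
t 9.5 tcp [ 0.5157 -0.0134  0.1357] ang 173.24 q [ 0.77  0.54 -1.08  1.72  0.51  1.19  1.  ] F [-0.9 -0.   2.6] w 0.016370804565316838 58.41157793998718
shift mm [-0.6  1.5  1.7]
```

```bash
python3 -m crank '[[-1,0,0,-4,0],[-1,0,0,-4,0],[-1,0,0,-5,0],[-1,0,0,0,0],[-1,0,0,0,0]]' ; python3 -c "
from h import *
tool()"
```

```text
t: 10.12
ee_pos: [0.5156, -0.0134, 0.1483]
tool_rot: [0.059, 0.998, 0.0, 0.0]
ft_force: [1.7, -0.4, -2.6]
grip_width: 0.0162
finger_force: 58.5
t 10.12 tcp [ 0.5156 -0.0134  0.1483] ang 173.24 q [ 0.78  0.53 -1.09  1.7   0.5   1.22  1.02] F [ 1.7 -0.4 -2.6] w 0.016156437198279062 58.51377189159393
```

```bash
python3 -m crank '[[-1,0,6,0,0],[-1,0,6,0,0],[-1,-0.3,6,0,0],[-1,0,6,0,0],[-1,0,0,0,0]]';python3 -m crank '[[-1,-0.3,6,0,0],[-1,0,5,0,0],[-1,0,4,0,0],[-1,0,3,0,0],[-1,0,0,0,0]]' ; python3 -c "
from h import *
tool()"
```

```text
t: 10.75
ee_pos: [0.5191, 0.012, 0.1486]
tool_rot: [0.058, 0.998, 0.001, 0.001]
ft_force: [1.1, 1.0, -1.8]
grip_width: 0.0166
finger_force: 58.6
t: 11.38
ee_pos: [0.5214, 0.0289, 0.1485]
tool_rot: [0.059, 0.998, 0.0, 0.0]
ft_force: [2.8, 1.5, -1.0]
grip_width: 0.0163
finger_force: 58.6
t 11.38 tcp [0.5214 0.0289 0.1485] ang 173.28 q [ 0.68  0.54 -1.08  1.69  0.5   1.22  0.93] F [ 2.8  1.5 -1. ] w 0.0162884811219535 58.624168038368225
```

```bash
python3 -m crank '[[-1,0,1,0,0],[-1,0,0.8,0,0],[-1,0,0,0,0]]'
python3 - <<'E'
from h import *
s,M=tool()
# opening path: hinge, arc
y=np.radians(-7.6);Rg=lambda a:np.array([[np.cos(a),-np.sin(a)],[np.sin(a),np.cos(a)]])
H=np.array([.632,.1655])+Rg(y)@np.array([-.074,-.070]);P=np.array(s['ee_pos'][:2]);print('hinge',H,'r',np.hypot(*(P-H)))
prev=P
for a in range(3,25,3):
    Q=H+Rg(np.radians(-a))@(P-H)
    Mt=Rg(np.radians(-(a-3)))@M[:2,:2] # tool axes before this row's turn
    print(a,Q.round(4),(1000*Mt.T@(Q-prev)).round(1)); prev=Q
E
```

```text
t: 11.75
ee_pos: [0.5215, 0.0298, 0.1483]
tool_rot: [0.059, 0.998, -0.0, 0.0]
ft_force: [3.2, -0.7, -1.5]
grip_width: 0.0165
finger_force: 58.6
t 11.75 tcp [0.5215 0.0298 0.1483] ang 173.23 q [ 0.68  0.54 -1.08  1.69  0.5   1.22  0.93] F [ 3.2 -0.7 -1.5] w 0.01653816446976123 58.631771206855774
hinge [0.5493921  0.10590189] r 0.08101030550356547
3 [0.5176 0.0314] [4.1 1.1]
6 [0.5137 0.0332] [4.1 1.1]
9 [0.5099 0.0351] [4.1 1.1]
12 [0.5063 0.0373] [4.1 1.1]
15 [0.5028 0.0397] [4.1 1.1]
18 [0.4994 0.0422] [4.1 1.1]
21 [0.4961 0.0449] [4.1 1.1]
24 [0.493  0.0478] [4.1 1.1]
```

```bash
python3 -m crank '[[-1,0,0.8,0,0],[-1,4.1,1.1,0,3],[-1,4.1,1.1,0,3],[-1,0,0,0,0]]'; python3 -c "
from h import *
tool()"
```

```text
t: 12.25
ee_pos: [0.5135, 0.0332, 0.1482]
tool_rot: [0.111, 0.994, -0.001, 0.0]
ft_force: [2.3, -2.7, -1.6]
grip_width: 0.0163
finger_force: 58.7
t 12.25 tcp [0.5135 0.0332 0.1482] ang 167.25 q [ 0.67  0.51 -1.06  1.71  0.48  1.21  0.83] F [ 2.3 -2.7 -1.6] w 0.01628503892107104 58.66299033164978
```

```bash
python3 -m crank '[[-1,4.1,1.1,0,3],[-1,4.1,1.1,0,3],[-1,4.1,1.1,0,3],[-1,4.1,1.1,0,3],[-1,2.7,0.7,0,2],[-1,0,0,0,0],[-1,0,0,0,0]]'
python3 - <<'E'
from h import *
tool();p,d=snap('wrist');save('w4',p);a,_=snap('top');b,_=snap('side')
save('fin',np.hstack([cv2.resize(a[180:230,130:290],(800,250)),]));save('side2',cv2.resize(b[160:310,90:290],(800,600)))
p,W=cloud('top')
m=(abs(W[...,2]-.114)<.006)&(W[...,0]<.57)&(W[...,0]>.4)&(W[...,1]<.1)&(W[...,1]>-.09);X=W[m];print(len(X),cv2.fitLine((X[:,:2]*1000).astype(np.float32),cv2.DIST_HUBER,0,.01,.01).T)
E
```

```text
t: 13.12
ee_pos: [0.4971, 0.0436, 0.1481]
tool_rot: [0.231, 0.973, -0.001, -0.0]
ft_force: [2.5, -5.6, -0.5]
grip_width: 0.0167
finger_force: 58.7
t 13.12 tcp [0.4971 0.0436 0.1481] ang 153.27 q [ 0.65  0.46 -1.02  1.75  0.42  1.18  0.61] F [ 2.5 -5.6 -0.5] w 0.0167475666005282 58.67694139480591
149 [[  0.6755479   -0.73731613 485.00528    -39.248684  ]]
```

View pics/w4.png

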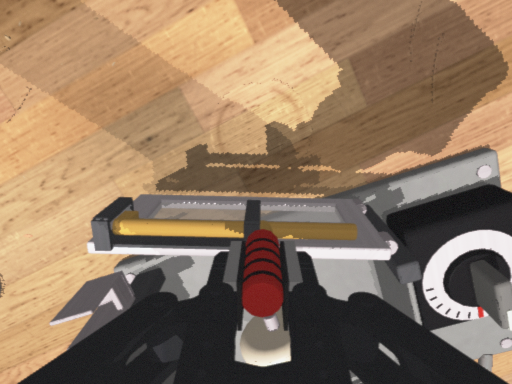

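View pics/side2.png

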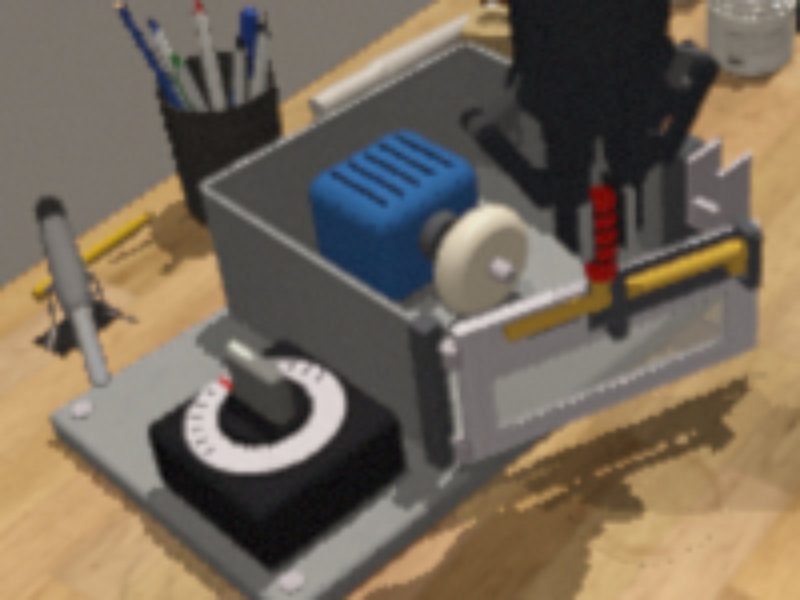

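The wrist view shows the gate swung clear of the keeper at (95,298), the post gripped at (262,285) and the bolt drawn. The side view confirms the gate is ajar and the dial pointer is at the red mark. I'll let it settle, check for drift and hand in.

```bash
python3 -m crank '[[-1,0,0,0,0],[-1,0,0,0,0],[-1,0,0,0,0],[-1,0,0,0,0]]'
python3 - <<'E'
from h import *
s,_=tool();print(np.abs(s['joint_velocities']).max())
snap('wrist');p,W=cloud('wrist')
m=(abs(W[...,2]-.114)<.003)&(W[...,0]<.6)&(W[...,1]<.1);v,u=np.mgrid[:384,:512];m&=(u>95)&(u<390)&(v>235)&(v<265);X=W[m];l=cv2.fitLine((X[:,:2]*1000).astype(np.float32),cv2.DIST_HUBER,0,.01,.01).ravel();print(len(X),'gate dir',np.degrees(np.arctan2(l[1],l[0])))
print(bot.hand_in())
E
```

```text
t: 13.78
ee_pos: [0.4971, 0.0436, 0.1481]
tool_rot: [0.231, 0.973, -0.001, -0.0]
ft_force: [2.4, -4.4, -0.2]
grip_width: 0.0163
finger_force: 58.7
t 13.78 tcp [0.4971 0.0436 0.1481] ang 153.27 q [ 0.65  0.46 -1.02  1.75  0.42  1.18  0.61] F [ 2.4 -4.4 -0.2] w 0.01628750732740978 58.67648720741272
0.0019499283915257251
2618 gate dir 62.674038
the job is handed in; nothing more can be done
None
```

The job is handed in at about 14 s, but no verdict came back: the dial is within about 1–2° of zero, the bolt was lifted and drawn about 44 mm, and the gate is held still about 20° ajar with the red post gripped.

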